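# Set the depth gauge from a turned pot's bore

### The job

Set the depth gauge to the bore of the tall turned pot: lift it out of the tool stand, lower its rod into the bore until it stands on the bottom, then gently press its crossbar down the rod until it sits flat across the rim and hold it there for a good second. Lift it out and hang it back in its own hole in the stand, upright, with the rod left just as the bore set it. Leave both pots, the finial, the pencil, the calipers and the dowels standing and lying where they are.

Things in the scene. Friction and masses are not known exactly. Their poses are not given: they have to be found in the camera images.
- gauge_bar (a point): Depth gauge, loose, 0.21 kg: a dark hardwood crossbar with brass sole, 130 mm long x 24 wide x 24 high, with a steel rod square through its middle. Point: centre of the bar, 12 mm above its flat underside; y axis along the bar, z up along the rod. At the start it hangs in the stand, rod down the hole, bar resting on the board along the stand's length.
- gauge_rod (a joint): How far the rod's lower end projects below the bar's underside, in m (0 flush, 0.080 fully down). A friction brake in the bar holds the rod: it slides only when pushed with about 4 N and stays where it is left. Starts at 0.070 to 0.079, more than the tall pot's bore is deep, so the rod touches bottom before the bar reaches the rim.
- rod_tip (a point): Centre of the flat lower end of the rod, 8 mm thick. A brass knob 18 mm across and 14 mm high tops the rod above the bar, narrower than the bar: fingers gripping the bar across its 24 mm width straddle it. With the rod at 0.060 the knob's top stands 35 mm above the bar's top.
- pot_mouth (a point): Tall turned pot, light wood, loose, about 0.3 kg, the taller and slimmer of the two pots: 72 mm across, 85 mm high, standing on the bench. The point is the middle of its mouth, level with the flat rim, z up. The bore is blind, 32 mm across, straight, 60 mm deep; the rim around it is 20 mm wide.
- pot_floor (a point): Middle of the flat bottom of the tall pot's bore, 60 mm below the rim, z up.
- squat_mouth (a point): Squat turned pot of the same wood, loose, not to be used: 92 mm across, 48 mm high, bore 52 mm across and 28 mm deep. The point is the middle of its mouth, level with the rim.
- stand_hole (a point): Plywood tool stand, fixed: top board 250 mm long (its y axis), 75 deep, 16 thick, top face 112 mm above the bench, open down to a lower board 22 mm above the bench. Point: centre, on the top face, of the gauge's own hole, 21 mm across, through, 60 mm from the stand's middle towards +y; z up. Three small tools stand in the board 95 to 160 mm from this hole towards -y, up to 62 mm high.
- finial: Small turned wooden finial standing on the bench between the pots, 28 mm across, 41 mm high; origin under its middle.
- pencil: Flat red carpenter's pencil lying on the bench beyond the pots, 150 x 14 x 7 mm; origin under its middle.
- calipers: Steel outside calipers lying on the bench on the robot's side of the pots, about 115 x 80 mm, 8 mm high; origin under the hinge disc.
- dowels: Bundle of three 22 mm dowel off-cuts, 130 mm long along its x axis, 42 mm high, lying beyond the stand and pots; origin under the middle of one of the lower dowels.
Things that resemble listed ones, but are neither listed nor needed, are in the scene too. Leave any green, orange or pink look-alike of the part that bears squat_mouth alone.

How it is judged:
On the way:
1. the rod stands on the bottom of the tall pot's bore and the crossbar, held by the fingers, sits flat across its rim for 0.8 s (z of rod_tip in the frame of pot_floor below 0.002 m and horizontal distance between rod_tip and pot_floor below 0.014 m and z of gauge_bar in the frame of pot_mouth between 0.009 and 0.014 m and angle between gauge_bar's own z axis and vertical below 0.05 rad and contact force between the fingers and gauge above 0.5 N), for 0.8 s.
At the end, for the whole second after the job is handed in: The gauge is released, at rest and upright (within 3.4 degrees) in its own hole in the stand, its crossbar down on the board (within 3 mm) and within 10 mm of the hole's centre, its rod still projecting 60 mm (within 2 mm) as the bore set it; both pots stand upright within 30 mm of where they began (value of joint gauge_rod between 0.058 and 0.062 m and horizontal distance between gauge_bar and stand_hole below 0.01 m and z of gauge_bar in the frame of stand_hole between 0.008 and 0.015 m and angle between gauge_bar's own z axis and vertical below 0.06 rad and linear speed of gauge below 0.02 m/s and contact force between the fingers and gauge below 0.1 N and angle between each of pot_mouth, squat_mouth's own z axis and vertical below 0.05 rad and height (world z) of pot_mouth below 0.09 m and distance of each of pot_mouth, squat_mouth from where it was at the start of the episode below 0.03 m); the robot touches nothing.
It fails at once if the gauge is rammed against the tall pot with more than 40 N (contact force between gauge and pot above 40 N).
It fails at once if a pot is tipped by more than 20 degrees (angle between any of pot_mouth, squat_mouth's own z axis and vertical above 0.35 rad).
It fails at once if the finial, pencil, calipers or dowels are pushed more than 40 mm, or the finial is knocked over (angle between finial's own z axis and vertical above 0.5 rad or distance of any of finial, pencil, calipers, dowels from where it was at the start of the episode above 0.04 m).
It also fails if it takes over 50 s, if anything falls off the work surface, if the arm or the gripper's body presses on something with over 40 N, if the wrist force passes 120 N, or if a joint passes its speed limit or range.

### The arm

A 6-joint arm with a two-finger parallel gripper is mounted at the origin on the work surface. World frame = base frame: x ahead of the robot, y to its left, z up, the work surface at z = 0. Lengths are in m, angles in rad, forces in N, time in s.
With the tool pointing down it reaches from about 0.4 to 0.825 m from the base axis. Payload 7 kg.
Tool frame: the origin (TCP) lies midway between the tips of the shut fingers; the grasp point (between the pads) lies 19 mm behind it; z points along the fingers, y is the line along which they close (so a half turn about z gives the same grasp; the last joint's range is limited). The gripper opens to 88 mm and grips with 3 to 60 N. Pads are 19 mm wide; open, the fingers measure 130 mm over their backs; the gripper's body (78 mm by 193 mm) begins 47 mm behind the grasp point.
Start: joints at [1.414, 0.359, 0.012, 0, -1.224, -0.288], TCP at [0.29, 0.609, 0.227] pointing down, gripper open.
Joint ranges: [-3.07, 3.07], [-1.43, 2.12], [-1.02, 1.25], [-3.03, 1.67], [-3.05, -0], [-3.03, 3.03]. Speed limits (rad/s): [2.39, 2.39, 3.01, 3.14, 3.14, 3.14].

### API

Orientations are given as [roll, pitch, yaw] about the fixed x, y, z axes, in that order (R = Rz(yaw) Ry(pitch) Rx(roll)).
In Python, from station import arm gives the robot as it stands. The module is installed in compiled form; this text tells all that it offers.
- The arm moves only by the tool carry_out, never from a script. Its argument "commands" is a list of rows, each a list of 4 numbers: the shift along the world's x, y, z in units of 50 mm (1.0 is 50 mm), then the turn about the world's z in units of 6 degrees (1.0 is 6 degrees). A call has exactly 10 rows; each row is the pose to reach, as a shift and turn from the pose commanded when the call began; what a row does not reach only later rows make up. A row lasts 1/8 s, in which the tool goes at most 62.5 mm and 10.7 degrees, less where a joint would pass 70% of its speed; a pose out of reach is approached as far as the arm can. A call with a gripper value outside its range is refused whole. "claw" is the closure, from 0 (fully open) to 1 (shut), set as the call begins (left out, the last holds). The fingers move at their own pace and stop on an object; "force" is the grip in N (left out, the last holds). Time passes only in rows, so rows that repeat a pose let the fingers close, or fill a call up. It gives the time, the measured TCP pose, the force, the opening and the grip force at its end, in the units of the state.
- arm.get_state(): the state, without advancing time (a new reading comes with each control period).
- arm.grab_frame(name): name is "scene" or "top" or "wrist"; returns a dict with "pixels" (420x560x3 uint8, red, green, blue), "fx", "fy", "cx", "cy" (pixels), "eye" and "orientation" of the camera in the world. Camera axes: x right, y down, z forward; pixel columns grow to the right and rows downward; lengths in m; the calibration is good to about 2 mm. The wrist camera is an equidistant fisheye: a pixel r from the principal point sees the ray r / f radians off the axis. A picture is of the moment at which its call begins. There is no depth.
- arm.job_done(): hands the job in; it is judged then, once.
Trained networks look in a picture, given as the dict that the camera call returned (one of the last four; its "shot" number tells which), for a name from the list of things; names that differ only in an ending like _2 or _b are one class to them, and where a whole thing is asked for, a point or a joint stands for the part that bears it (a point fixed in the world has none). Each returns a list of dicts, best first, with "conf" (0 to 1); they miss things now and then, are a little off and sometimes report something else, mostly with a low value. They report only what shows in the picture. A call takes as long as a camera call. They do not tell look-alikes from the thing itself.
- arm.regions_of(picture, query): "pixels" (420x560 bool, what is visible of it) and "uv" ([column, row] in pixels, amid what is visible of it).
- arm.mark_of(picture, query): "uv" ([column, row] in pixels: a listed point, or the origin of a listed thing).
The state is a dict: "t": time; "q": joint angles; "qd": joint speeds; "joint_efforts": joint torques, N m; "eef_pos": TCP position; "ee_rot": TCP orientation; "force": force on the tool from outside, world axes, zero at the start; "moment": the same for the moment, N m; "width": finger opening in m; "gripper_force": force on a finger pad.
Only numpy, scipy, OpenCV 4.12 (cv2) and the standard library are available. Lean on these libraries where they do the work, as an engineer would, in place of code of your own. Each camera call takes 0.05 s, during which the arm holds its last target. There are 200 camera calls.

## Working session

There is one attempt and no reset: what is moved stays moved. The work goes in short steps, Python scripts to look and compute and a tool call to move; the robot and the scene stay as the last step left them, time stands still between calls to the robot, and variables do not carry over. Pictures are saved under pics/ and viewed, at most 10 in all, crops included, and the job is handed in when it is done.

Besides the shell and the picture viewer there is one more tool, called after ">>>" by a JSON object that holds its "fn" and its "kwargs". carry_out: Moves the arm, as the interface text tells. Its arguments: {"type":"object","properties":{"commands":{"type":"array","items":{"type":"array","items":{"type":"number"}}},"claw":{"type":"number"},"force":{"type":"number"}},"required":["commands"]}

```bash
mkdir -p pics; cat > h.py <<'E'
import numpy as np, cv2
from station import arm
def R(o):
    o=np.array(o,float)
    if o.shape==(3,3): return o
    if o.size==4: raise SystemExit(str(o))
    from scipy.spatial.transform import Rotation as Q
    return Q.from_euler('xyz',o).as_matrix()
def ray(p,uv):
    a=(uv[0]-p['cx'])/p['fx'];b=(uv[1]-p['cy'])/p['fy']
    return R(p['orientation'])@np.array([a,b,1.])
def onz(p,uv,z):
    d=ray(p,uv);e=np.array(p['eye']);return e+d*(z-e[2])/d[2]
def proj(p,X):
    c=R(p['orientation']).T@(np.array(X)-p['eye']);return [p['cx']+p['fx']*c[0]/c[2],p['cy']+p['fy']*c[1]/c[2]]
def tri(a,ua,b,ub):
    A=[];B=[]
    for p,u in((a,ua),(b,ub)):
        d=ray(p,u);d/=np.linalg.norm(d);M=np.eye(3)-np.outer(d,d);A.append(M);B.append(M@p['eye'])
    return np.linalg.lstsq(np.vstack(A),np.hstack(B),rcond=None)[0]
def save(p,n): cv2.imwrite('pics/'+n,p['pixels'][:,:,::-1])
E
python3 - <<'E'
from h import *
s=arm.grab_frame('scene');t=arm.grab_frame('top')
save(s,'s0.png');save(t,'t0.png')
for n,p in(('s',s),('t',t)):
    print(n,p['eye'],p['orientation'],p['fx'])
    for q in['gauge_bar','rod_tip','pot_mouth','squat_mouth','stand_hole','finial','pencil','calipers','dowels']:
        print(q,[(np.round(m['uv'],1).tolist(),round(m['conf'],2)) for m in arm.mark_of(p,q)[:4]])
print(arm.get_state())
E
```

```text
s [1.36298794 0.2678474  0.80019353] [-2.24622984 -0.01181205  1.79086873] 538.0956262550218
gauge_bar [([158.0, 192.4], 0.76)]
rod_tip [([160.9, 223.2], 0.68)]
pot_mouth [([369.6, 239.0], 0.63)]
squat_mouth [([369.3, 242.0], 0.86), ([443.2, 240.1], 0.86), ([375.1, 198.3], 0.8), ([383.9, 289.4], 0.63)]
stand_hole []
finial [([314.4, 277.7], 0.65)]
pencil [([285.0, 312.8], 0.82), ([324.0, 221.0], 0.54), ([161.5, 224.1], 0.18)]
calipers [([325.7, 219.2], 0.68)]
dowels [([197.0, 296.3], 0.8), ([265.6, 227.7], 0.33)]
t [0.3953755  0.09764224 0.96457755] [-2.97224028 -0.01464187 -1.54235804] 472.523625905363
gauge_bar [([434.2, 217.6], 0.75)]
rod_tip [([351.3, 152.4], 0.28)]
pot_mouth [([303.1, 208.4], 0.91)]
squat_mouth [([174.3, 163.4], 0.89), ([190.3, 235.9], 0.88), ([185.6, 318.8], 0.87), ([114.5, 254.1], 0.81)]
stand_hole [([429.9, 217.7], 0.84)]
finial [([250.3, 196.3], 0.67)]
pencil [([266.1, 151.4], 0.68)]
calipers [([248.3, 292.5], 0.55)]
dowels [([355.4, 155.3], 0.86)]
{'t': 1.0, 'q': array([ 1.41409595e+00,  3.58569432e-01,  1.19075850e-02, -2.00231815e-05,
       -1.22409571e+00, -2.88130223e-01]), 'qd': array([-0.00169363, -0.00085297,  0.00015653, -0.00171895, -0.00105712,
       -0.00013882]), 'joint_efforts': array([ 1.01748599e-03, -5.82390118e+01,  2.93310446e+01,  7.00217754e+00,
        1.26348608e-02, -2.76477584e-05]), 'eef_pos': array([0.29043824, 0.60929687, 0.22658072]), 'ee_rot': array([-3.14156083e+00,  2.90737649e-05, -4.44837402e-01]), 'force': array([-0.63084309, -0.34220516,  0.66295337]), 'moment': array([-0.00380909, -0.00520543, -0.0193252 ]), 'gripper_force': 0.0, 'width': 0.08775263998559446}
```

View pics/s0.png

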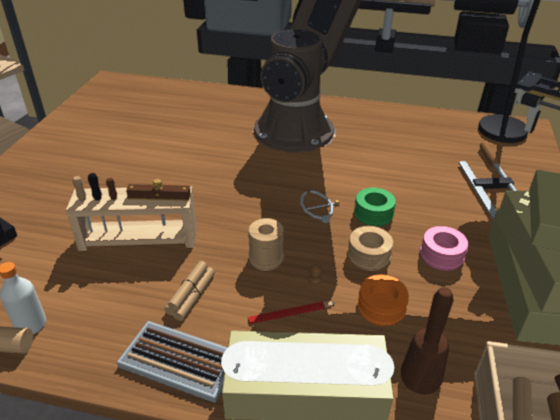

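View pics/t0.png

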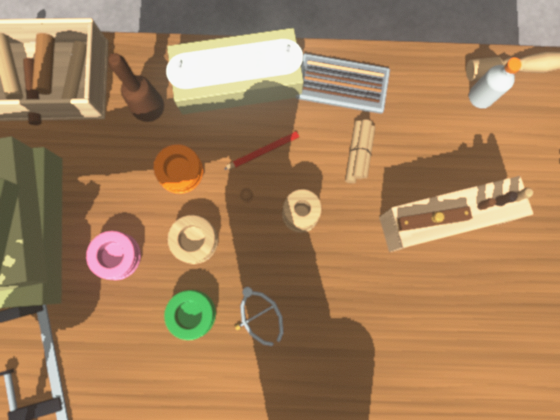

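```bash
python3 - <<'E'
from h import *
s=arm.grab_frame('scene');t=arm.grab_frame('top')
for q,z in(('gauge_bar',.124),('pot_mouth',.085),('finial',0)):
    a=arm.mark_of(s,q);b=arm.mark_of(t,q)
    if a and b:
        a=a[0]['uv'];b=b[0]['uv']
        print(q,np.round([tri(s,a,t,b),onz(s,a,z),onz(t,b,z)],4).tolist())
h=arm.mark_of(t,'stand_hole')
if h: print('hole',onz(t,h[0]['uv'],.112))
for p in(t,s):
  r=arm.regions_of(p,'gauge_bar')
  for x in r[:2]:
    m=x['pixels'];v,u=np.nonzero(m)
    W=np.array([onz(p,(a,b),.136)[:2] for a,b in zip(u,v)])
    hull=cv2.minAreaRect(W.astype(np.float32)*1000)
    print('reg',x['conf'],x['uv'],len(u),hull)
  for x in arm.regions_of(p,'pot_mouth')[:2]:
    v,u=np.nonzero(x['pixels']);print('pot',x['conf'],u.min(),u.max(),v.min(),v.max())
E
```

```text
gauge_bar [[0.537, -0.1803, 0.1304], [0.5294, -0.1831, 0.124], [0.5385, -0.1838, 0.124]]
pot_mouth [[0.5483, 0.056, 0.0864], [0.5468, 0.0547, 0.085], [0.5484, 0.0567, 0.085]]
finial [[0.5897, 0.1641, 0.0083], [0.5807, 0.1672, 0.0], [0.592, 0.1604, 0.0]]
hole [ 0.53377066 -0.17956465  0.112     ]
reg 0.97 [432.2, 216.9] 1016 ((531.6221313476562, -179.20166015625), (25.083581924438477, 135.46939086914062), 11.010311126708984)
pot 0.61 282 319 190 231
reg 0.8 [159.2, 190.1] 1083 ((551.1029052734375, -161.78900146484375), (161.34169006347656, 114.1866683959961), 59.69133758544922)
reg 0.2 [159.8, 187.1] 135 ((571.8954467773438, -156.2369384765625), (161.21141052246094, 18.168598175048828), 29.32753562927246)
pot 0.9 249 283 218 271
```

Scene view: the stand is on the left at about (135,210), with the gauge bar at (158,191) and its brass knob at (157,185). The tall pot is at (266,243), between the stand and the squat pot at (370,247). In the top view the knob is at (438,217) and the tall pot's mouth at (303,209). I'll move above the gauge.

>>> {"fn": "carry_out", "kwargs": {"commands": [[0.6, -0.9, 0.1, -0.5], [1.2, -1.8, 0.2, -1], [1.8, -2.7, 0.3, -1.5], [2.4, -3.6, 0.4, -2], [3, -4.5, 0.4, -2.5], [3.6, -5.4, 0.4, -3], [4.2, -6.3, 0.4, -3.5], [4.7, -7.3, 0.4, -4], [5, -8.3, 0.4, -4.5], [5.2, -9.3, 0.4, -5]], "claw": 0}}

```text
t: 2.9
eef_pos: [0.5509, 0.1426, 0.2466]
ee_rot: [-3.141, -0.0, -0.97]
force: [0.7, 0.0, 0.8]
width: 0.0876
gripper_force: 0.0
```

>>> {"fn": "carry_out", "kwargs": {"commands": [[0.0, -1, 0, -0.5], [0, -2, 0, -1], [0, -3, 0, -1.5], [-0.1, -4, 0, -2], [-0.2, -5, 0, -2.5], [-0.3, -6, 0, -3], [-0.36, -6.47, 0, -3.5], [-0.36, -6.47, 0, -3.92], [-0.36, -6.47, 0, -3.92], [-0.36, -6.47, 0, -3.92]]}}

```text
t: 4.15
eef_pos: [0.5325, -0.179, 0.2466]
ee_rot: [-3.141, -0.0, -1.378]
force: [0.3, 0.6, 0.4]
width: 0.0877
gripper_force: 0.0
```

```bash
cat >> h.py <<'E'
def fray(p,uv):
    x=(uv[0]-p['cx'])/p['fx'];y=(uv[1]-p['cy'])/p['fy'];r=np.hypot(x,y)
    return R(p['orientation'])@np.array([np.sin(r)*x/max(r,1e-9),np.sin(r)*y/max(r,1e-9),np.cos(r)])
def fonz(p,uv,z):
    d=fray(p,uv);e=np.array(p['eye']);return e+d*(z-e[2])/d[2]
E
python3 - <<'E'
from h import *
w=arm.grab_frame('wrist');save(w,'w1.png')
s=arm.get_state();print(s['t'],s['eef_pos'],s['ee_rot'],s['width'],w['eye'])
for q,z in(('gauge_bar',.124),('stand_hole',.112)):
    for m in arm.mark_of(w,q)[:2]: print(q,m['conf'],m['uv'],fonz(w,m['uv'],z))
for x in arm.regions_of(w,'gauge_bar')[:1]:
    v,u=np.nonzero(x['pixels'])
    W=np.array([fonz(w,(a,b),.136)[:2] for a,b in zip(u,v)])
    print(x['conf'],cv2.minAreaRect(W.astype(np.float32)*1000))
E
```

```text
4.2 [ 0.53254116 -0.17886645  0.24666009] [-3.14139682e+00 -1.95532088e-05 -1.37751240e+00] 0.08758120624951542 [ 0.54754783 -0.25466838  0.4062141 ]
gauge_bar 0.88 [284.7, 200.0] [ 0.53280548 -0.1801843   0.124     ]
stand_hole 0.88 [281.2, 192.7] [ 0.53672934 -0.18330272  0.112     ]
0.74 ((550.2069702148438, -240.48287963867188), (69.95394134521484, 230.81422424316406), 15.879798889160156)
```

View pics/w1.png

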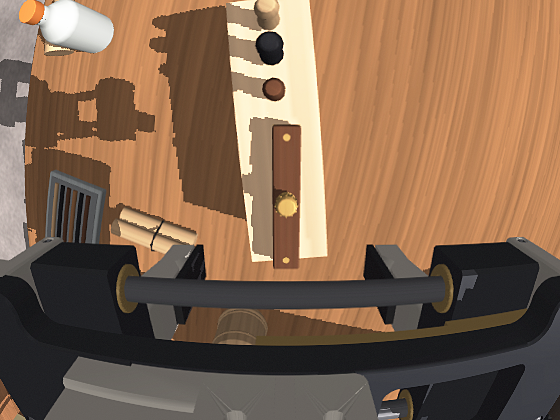

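The wrist view shows the bar vertical in the picture, from (286,126) to (286,268), with the knob at (287,206). It is aligned with the jaws, and the centre I measure agrees with the TCP to about 1 mm. I'll descend and grip.

>>> {"fn": "carry_out", "kwargs": {"commands": [[0, 0, -0.5, 0], [0, 0, -1, 0], [0, 0, -1.5, 0], [0, 0, -1.9, 0], [0, 0, -2.2, 0], [0, 0, -2.4, 0], [0, 0, -2.5, 0], [0, 0, -2.58, 0], [0, 0, -2.58, 0], [0, 0, -2.58, 0]]}}

```text
t: 5.6
eef_pos: [0.5327, -0.1792, 0.118]
ee_rot: [-3.141, -0.0, -1.379]
force: [-0.0, 0.4, -0.4]
width: 0.0874
gripper_force: 0.0
```

>>> {"fn": "carry_out", "kwargs": {"commands": [[0, 0, 0, 0], [0, 0, 0, 0], [0, 0, 0, 0], [0, 0, 0, 0], [0, 0, 0, 0], [0, 0, 0, 0], [0, 0, 0, 0], [0, 0, 0, 0], [0, 0, 0, 0], [0, 0, 0, 0]], "claw": 1, "force": 30}}

```text
t: 6.85
eef_pos: [0.5323, -0.1792, 0.1175]
ee_rot: [3.141, 0.0, -1.379]
force: [-0.4, -0.8, 0.4]
width: 0.0237
gripper_force: 30.0
```

>>> {"fn": "carry_out", "kwargs": {"commands": [[0, 0, 0.2, 0], [0, 0, 0.5, 0], [0, 0, 0.8, 0], [0, 0, 1.1, 0], [0, 0, 1.4, 0], [0, 0, 1.7, 0], [0, 0, 2, 0], [0, 0, 2.2, 0], [0, 0, 2.2, 0], [0, 0, 2.2, 0]]}}

```text
t: 8.1
eef_pos: [0.5321, -0.1791, 0.227]
ee_rot: [3.141, 0.0, -1.379]
force: [-0.2, 0.1, -2.5]
width: 0.0242
gripper_force: 30.0
```

>>> {"fn": "carry_out", "kwargs": {"commands": [[0, 0.4, 0, 0], [0.03, 1, 0, 0], [0.06, 1.6, 0, 0], [0.1, 2.2, 0, 0], [0.15, 2.8, 0, 0], [0.2, 3.4, 0, 0], [0.25, 4, 0, 0], [0.3, 4.5, 0, 0], [0.31, 4.7, 0, 0], [0.31, 4.7, 0, 0]]}}

```text
t: 9.35
eef_pos: [0.5477, 0.056, 0.227]
ee_rot: [3.141, -0.0, -1.378]
force: [0.3, -0.6, -2.1]
width: 0.0237
gripper_force: 30.0
```

```bash
python3 - <<'E'
from h import *
s=arm.grab_frame('scene');t=arm.grab_frame('top')
st=arm.get_state();print(st['t'],st['eef_pos'],st['ee_rot'],st['width'],st['force'])
for n,p in(('s',s),('t',t)):
  for q in('gauge_bar','rod_tip','pot_mouth'):
    for m in arm.mark_of(p,q)[:2]: print(n,q,round(m['conf'],2),np.round(m['uv'],1),onz(p,m['uv'],{'gauge_bar':.2345,'rod_tip':.148,'pot_mouth':.085}[q]).round(4))
  for x in arm.regions_of(p,'pot_mouth')[:1]:
    v,u=np.nonzero(x['pixels']);print('pot',x['conf'],u.min(),u.max(),v.min(),v.max())
u,v=[int(a) for a in proj(s,[.548,.056,.13])]
c=s['pixels'][v-100:v+100,u-130:u+130]
cv2.imwrite('pics/s2.png',cv2.resize(c,None,fx=3,fy=3,interpolation=cv2.INTER_CUBIC)[:,:,::-1]);print('crop',u-130,v-100)
E
```

```text
9.45 [0.54767546 0.05519489 0.22726627] [ 3.14085052e+00 -2.46672149e-04 -1.37906005e+00] 0.024025272464284396 [ 0.29770402 -0.72701652 -2.21125558]
s gauge_bar 0.94 [264.  165.5] [0.5408 0.052  0.2345]
s gauge_bar 0.54 [322.4 220.7] [0.6772 0.1864 0.2345]
s pot_mouth 0.78 [266.2 228.7] [0.5483 0.0568 0.085 ]
pot 0.83 249 284 219 270
t pot_mouth 0.8 [302.9 207.6] [0.5528 0.0526 0.085 ]
t pot_mouth 0.25 [428.2 216.4] [ 0.5432 -0.185   0.085 ]
pot 0.57 282 317 208 228
crop 135 111
```

View pics/s2.png

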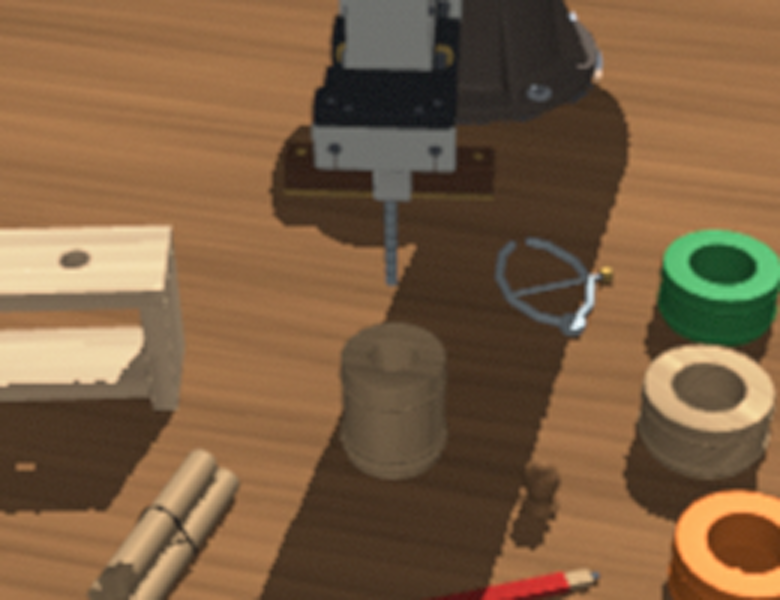

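The gauge hangs upright in the jaws. The rod tip shows at crop (391,282), above the pot mouth at about (394,355), and the empty stand hole is at (75,259). I'll check these numerically.

```bash
python3 - <<'E'
from h import *
s=arm.grab_frame('scene')
f=lambda a,b:(135+a/3,111+b/3)
e=arm.get_state()['eef_pos'];print(e)
for z in(.14,.145,.15,.155): print(z,onz(s,f(391,282),z).round(4),np.round(proj(s,[e[0],e[1],z]),1))
print(f(391,282),'hole',onz(s,f(75,259),.112),'rimc',onz(s,f(394,353),.085))
E
```

```text
[0.54793985 0.05558083 0.22760173]
0.14 [0.5404 0.0535 0.14  ] [265.4 207.4]
0.145 [0.5467 0.0552 0.145 ] [265.4 205.4]
0.15 [0.5529 0.0568 0.15  ] [265.4 203.4]
0.155 [0.5591 0.0584 0.155 ] [265.3 201.4]
(265.33333333333337, 205.0) hole [ 0.53180435 -0.1784229   0.112     ] rimc [0.54812273 0.05704249 0.085     ]
```

>>> {"fn": "carry_out", "kwargs": {"commands": [[0, 0, -0.2, 0], [0, 0.01, -0.5, 0], [0, 0.01, -0.8, 0], [0, 0.01, -1.0, 0], [0, 0.01, -1.2, 0], [0, 0.01, -1.4, 0], [0, 0.01, -1.6, 0], [0, 0.01, -1.8, 0], [0, 0.01, -2, 0], [0, 0.01, -2, 0]], "force": 40}}

```text
t: 11.15
eef_pos: [0.5474, 0.0561, 0.1266]
ee_rot: [3.14, -0.0, -1.379]
force: [0.2, 0.0, -1.3]
width: 0.0238
gripper_force: 40.0
```

>>> {"fn": "carry_out", "kwargs": {"commands": [[0, 0, -0.06, 0], [0, 0, -0.12, 0], [0, 0, -0.18, 0], [0, 0, -0.24, 0], [0, 0, -0.3, 0], [0, 0, -0.36, 0], [0, 0, -0.42, 0], [0, 0, -0.48, 0], [0, 0, -0.54, 0], [0, 0, -0.6, 0]]}}

```text
t: 12.4
eef_pos: [0.548, 0.0563, 0.0976]
ee_rot: [-3.141, 0.0, -1.379]
force: [-1.2, 0.3, 3.5]
width: 0.0235
gripper_force: 40.0
```

The rod is on the bottom and sliding, with a change of about 5 N. I'll take the last few millimetres slowly.

>>> {"fn": "carry_out", "kwargs": {"commands": [[0, 0, -0.02, 0], [0, 0, -0.04, 0], [0, 0, -0.06, 0], [0, 0, -0.07, 0], [0, 0, -0.08, 0], [0, 0, -0.09, 0], [0, 0, -0.1, 0], [0, 0, -0.11, 0], [0, 0, -0.12, 0], [0, 0, -0.12, 0]]}}

```text
t: 13.65
eef_pos: [0.548, 0.0563, 0.0915]
ee_rot: [-3.142, 0.0, -1.379]
force: [-0.8, -0.2, 1.6]
width: 0.0235
gripper_force: 40.0
```

>>> {"fn": "carry_out", "kwargs": {"commands": [[0, 0, 0, 0], [0, 0, -0.005, 0], [0, 0, -0.01, 0], [0, 0, -0.015, 0], [0, 0, -0.02, 0], [0, 0, -0.025, 0], [0, 0, -0.03, 0], [0, 0, -0.03, 0], [0, 0, -0.03, 0], [0, 0, -0.03, 0]]}}

```text
t: 14.9
eef_pos: [0.548, 0.0563, 0.0906]
ee_rot: [-3.141, -0.0, -1.379]
force: [-1.8, 0.2, 8.1]
width: 0.0236
gripper_force: 40.0
```

>>> {"fn": "carry_out", "kwargs": {"commands": [[0, 0, 0, 0], [0, 0, -0.005, 0], [0, 0, -0.01, 0], [0, 0, -0.01, 0], [0, 0, -0.01, 0], [0, 0, -0.01, 0], [0, 0, -0.01, 0], [0, 0, -0.01, 0], [0, 0, -0.01, 0], [0, 0, -0.01, 0]]}}

```text
t: 16.15
eef_pos: [0.548, 0.0563, 0.0906]
ee_rot: [-3.141, -0.0, -1.379]
force: [-4.2, -0.4, 11.6]
width: 0.0235
gripper_force: 40.0
```

```bash
python3 - <<'E'
from h import *
s=arm.grab_frame('scene')
st=arm.get_state();print(st['t'],st['eef_pos'],st['force'],st['moment'])
u,v=[int(a) for a in proj(s,[.548,.056,.07])]
c=s['pixels'][v-60:v+60,u-80:u+80]
cv2.imwrite('pics/s3.png',cv2.resize(c,None,fx=5,fy=5,interpolation=cv2.INTER_CUBIC)[:,:,::-1])
E
```

```text
16.2 [0.54802322 0.0563106  0.09057896] [-3.95600435  0.26871849 11.72005574] [ 0.23285744  1.69516278 -0.07408837]
```

View pics/s3.png

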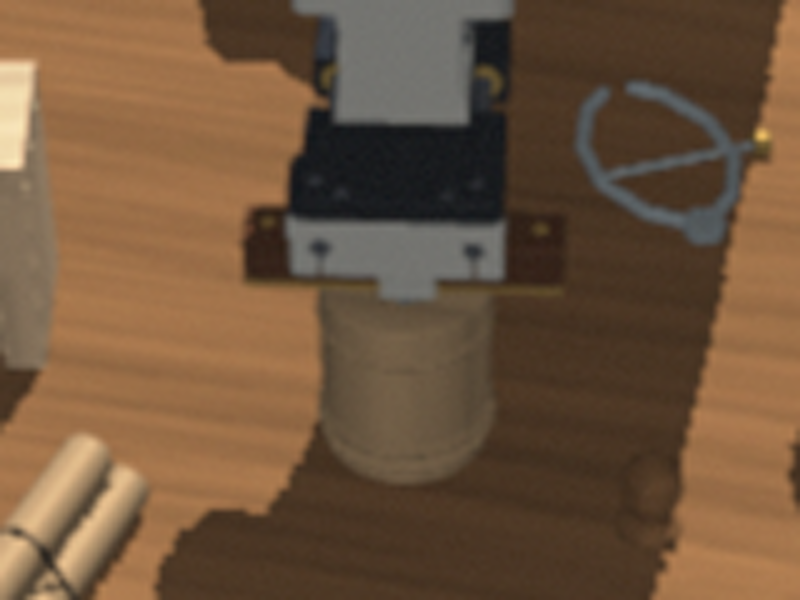

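The bar is flat on the rim. The TCP stopped at 0.0906, as predicted (0.0905), while the force rose to 11.7 N. In the picture the brass sole lies across the pot at about (405,290). I'll hold, then lift out.

>>> {"fn": "carry_out", "kwargs": {"commands": [[0, 0, 0, 0], [0, 0, 0, 0], [0, 0, 0, 0], [0, 0, 0, 0], [0, 0, 0, 0], [0, 0, 0, 0], [0, 0, 0, 0], [0, 0, 0, 0], [0, 0, 0, 0], [0, 0, 0, 0]]}}

```text
t: 17.45
eef_pos: [0.548, 0.0563, 0.0906]
ee_rot: [-3.141, -0.0, -1.379]
force: [-4.0, 0.2, 11.6]
width: 0.0237
gripper_force: 40.0
```

>>> {"fn": "carry_out", "kwargs": {"commands": [[0, 0, 0.02, 0], [0, 0, 0.1, 0], [0, 0, 0.3, 0], [0, 0, 0.6, 0], [0, 0, 0.9, 0], [0, 0, 1.2, 0], [0, 0, 1.6, 0], [0, 0, 2, 0], [0, 0, 2.4, 0], [0, 0, 2.75, 0]]}}

```text
t: 18.7
eef_pos: [0.548, 0.0563, 0.2288]
ee_rot: [-3.141, 0.0, -1.379]
force: [0.6, 0.1, -2.0]
width: 0.0239
gripper_force: 40.0
```

>>> {"fn": "carry_out", "kwargs": {"commands": [[0, 0, 0, 0], [-0.03, -0.6, 0, 0], [-0.06, -1.2, 0, 0], [-0.1, -1.8, 0, 0], [-0.15, -2.4, 0, 0], [-0.2, -3.0, 0, 0], [-0.25, -3.6, 0, 0], [-0.3, -4.2, 0, 0], [-0.31, -4.7, 0, 0], [-0.31, -4.7, 0, 0]]}}

```text
t: 19.95
eef_pos: [0.5317, -0.18, 0.2261]
ee_rot: [3.14, 0.0, -1.381]
force: [-0.4, -0.6, -2.7]
width: 0.0239
gripper_force: 40.0
```

```bash
python3 - <<'E'
from h import *
s=arm.grab_frame('scene')
st=arm.get_state();e=st['eef_pos'];print(st['t'],e,st['ee_rot'],st['force'])
for n in('gauge_bar','rod_tip','pot_mouth','squat_mouth'):
    for m in arm.mark_of(s,n)[:1]: print(n,m['uv'],m['conf'])
print('exp tip',proj(s,[e[0],e[1],e[2]-.0655]),'holepx',proj(s,[.532,-.179,.112]))
u,v=[int(a) for a in proj(s,[.532,-.179,.15])]
c=s['pixels'][v-60:v+60,u-80:u+80];print(u-80,v-60)
cv2.imwrite('pics/s4.png',cv2.resize(c,None,fx=5,fy=5,interpolation=cv2.INTER_CUBIC)[:,:,::-1])
E
```

```text
20.0 [ 0.53185655 -0.17918416  0.22623739] [ 3.14038242e+00  5.82469172e-04 -1.38063680e+00] [-0.18187021 -0.61918342 -1.22968634]
gauge_bar [150.4, 149.0] 0.95
rod_tip [155.2, 177.3] 0.56
pot_mouth [265.6, 230.1] 0.85
squat_mouth [372.6, 239.5] 0.83
exp tip [np.float64(156.50903579286808), np.float64(178.37529581490134)] holepx [np.float64(159.70735803244412), np.float64(197.3491379343948)]
77 122
```

View pics/s4.png

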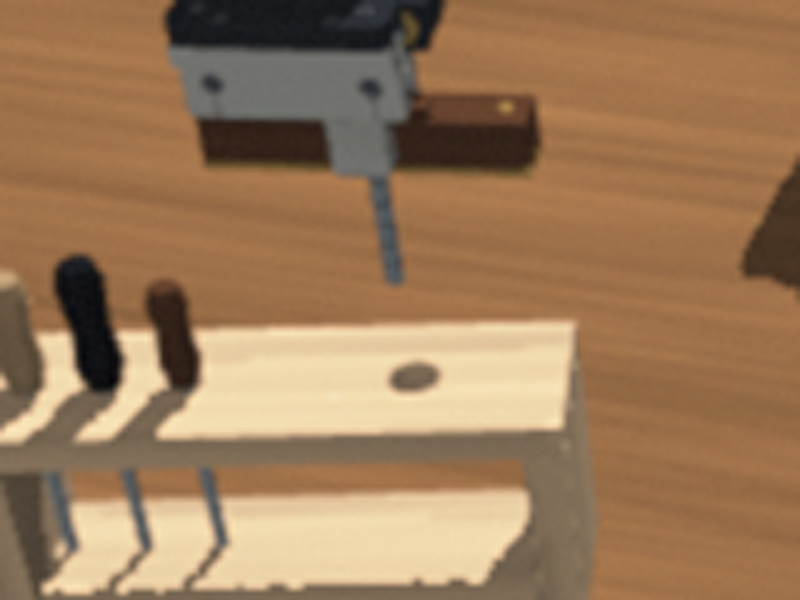

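The rod tip is at crop (395,280), where a 60 mm projection should put it. The hole at (414,377) lies straight below, so I'll lower the gauge in.

>>> {"fn": "carry_out", "kwargs": {"commands": [[0, 0, -0.2, 0], [0, 0, -0.5, 0], [0, 0, -0.8, 0], [0, 0, -1.1, 0], [0, 0, -1.4, 0], [0, 0, -1.7, 0], [0, 0, -1.9, 0], [0, 0, -2.05, 0], [0, 0, -2.14, 0], [0, 0, -2.18, 0]]}}

```text
t: 21.45
eef_pos: [0.5326, -0.1787, 0.118]
ee_rot: [-3.141, -0.0, -1.379]
force: [0.8, 1.0, -3.0]
width: 0.0236
gripper_force: 40.0
```

>>> {"fn": "carry_out", "kwargs": {"commands": [[0, 0, -0.01, 0], [0, 0, -0.01, 0], [0, 0, -0.01, 0], [0, 0, -0.01, 0], [0, 0, -0.01, 0], [0, 0, -0.01, 0], [0, 0, -0.01, 0], [0, 0, -0.01, 0], [0, 0, -0.01, 0], [0, 0, -0.01, 0]], "claw": 0}}

```text
t: 22.7
eef_pos: [0.5325, -0.1787, 0.1176]
ee_rot: [-3.142, 0.0, -1.379]
force: [0.0, -0.1, -0.1]
width: 0.0879
gripper_force: 0.0
```

>>> {"fn": "carry_out", "kwargs": {"commands": [[0, 0, 0.1, 0], [0, 0, 0.3, 0], [0, 0, 0.6, 0], [0, 0, 0.9, 0], [0, 0, 1.2, 0], [0, 0, 1.6, 0], [0, 0, 2, 0], [0, 0, 2.4, 0], [0, 0, 2.6, 0], [0, 0, 2.6, 0]]}}

```text
t: 23.95
eef_pos: [0.5327, -0.1787, 0.2483]
ee_rot: [-3.14, -0.0, -1.379]
force: [-1.1, 0.7, -0.1]
width: 0.0876
gripper_force: 0.0
```

```bash
python3 - <<'E'
from h import *
s=arm.grab_frame('scene')
st=arm.get_state();print(st['t'],st['eef_pos'],st['force'],st['width'])
for n in('gauge_bar','pot_mouth','squat_mouth','finial'):
    for m in arm.mark_of(s,n)[:1]: print(n,m['uv'],m['conf'])
c=s['pixels'][130:330,50:430]
cv2.imwrite('pics/s5.png',cv2.resize(c,None,fx=2.1,fy=2.1,interpolation=cv2.INTER_CUBIC)[:,:,::-1])
E
```

```text
24.0 [ 0.53228329 -0.178586    0.24746507] [-0.61245474  0.06963591 -1.13518373] 0.08747875540363358
gauge_bar [159.8, 186.1] 0.84
pot_mouth [266.0, 227.9] 0.57
squat_mouth [444.9, 240.7] 0.92
finial [312.4, 280.7] 0.56
```

View pics/s5.png

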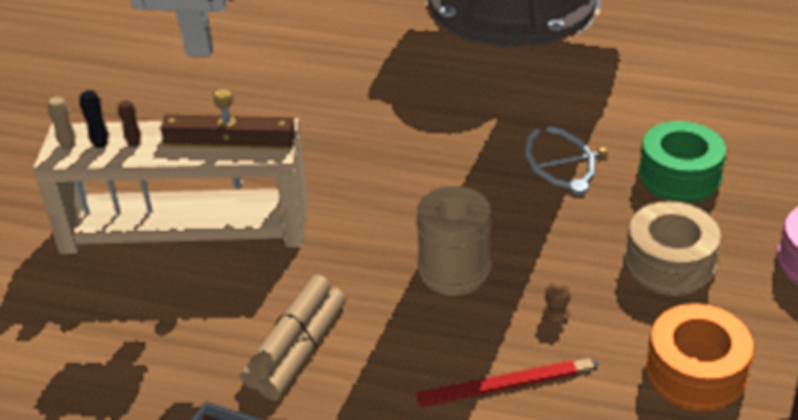

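The gauge hangs flat and upright in its hole at (228,130), with the knob raised at (224,98). The pot at (453,240) and everything else stand where they were.

```bash
python3 -c "
from station import arm
print(arm.job_done())"
```

```text
the job is handed in; nothing more can be done
None
```

The job is handed in: the gauge was set against the tall pot's bore and hung back upright in its own hole, rod at about 60 mm by camera; no verdict came back.

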